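Turn the cover leaf of the laundry caddy over to the other well

TASK

The cover leaf of the plywood laundry caddy lies, flat or a little ajar, over the right-hand well (seen from the robot) with the washing tablets. With fingertips only, never pinching it between the fingers, push the leaf up by its overhanging free edge, turn it right over its spine without flinging it, and press it down until it lies flat over the left-hand well. Leave the bottle, jar, cup and soap bar standing where they are.

Things in the scene. Friction and masses are not known exactly. Their poses are not given: they have to be found in the camera images.
- caddy: Open plywood tray fixed to the worktop, 170 (x, along the spine) x 216 (y) x 62 mm high, 8 mm walls. Origin: centre of its underside, on the worktop; z up. The hinge spine runs along its x axis over the middle; the well at its -y side (right, seen from the robot) is lined blue and holds small tablets, the well at +y (left) is empty and grey.
- spine_mid (a point): Middle of the hinge axis, 66 mm above the worktop, straight above the caddy's origin; the axis runs along the caddy's x.
- leaf (a joint): Turn of the cover leaf about the spine, rad: 0 lies flat over the -y (right) well, pi/2 stands upright, pi (the stop) lies flat over the +y (left) well. It starts between 0 and 0.3. The hinge is stiff: the leaf stays at any angle where it is left; about 2 N at the free edge turns it. The leaf weighs about 0.12 kg.
- leaf_edge (a point): Middle of the leaf's free edge at mid-thickness, 150 mm from the hinge axis; moves with the leaf. The leaf is a plywood panel 146 mm long along the spine, 8 mm thick, centred on the hinge axis' plane, thinning to a bare 4 mm edging in its outer 6 mm; blue face (leaf_c1) up at the start, white face (leaf_c2) down. Lying flat it overhangs the caddy's outer wall by 42 mm, with 62 mm of free height above the worktop beneath.
- bottle: Bystander: orange bottle with black cap, 64 mm across, 165 mm high, loose, upright. Origin: centre of its underside.
- jar: Bystander: green jar with wooden cap, 68 mm across, 100 mm high, loose, upright. Origin: centre of its underside.
- scoop: Bystander: white measuring cup, 66 mm across, 70 mm high, loose, upright. Origin: centre of its underside.
- soap: Bystander: yellow soap bar, 75 x 50 x 28 mm, loose. Origin: centre of its underside.

How it is judged (in metres and radians):
On the way:
1. the leaf has been raised to upright (value of joint leaf above 1.5 rad).
At the end, for the whole second after the job is handed in: The leaf lies flat over the left well, within 0.06 rad (about 9 mm at its free edge) of the stop, and at rest; bottle, jar, cup and soap bar are within 30 mm of where they stood, and upright (value of joint leaf above 3.08 rad and velocity of joint leaf between -0.05 and 0.05 rad/s and distance of each of bottle, jar, scoop, soap from where it was at the start of the episode below 0.03 m and angle between each of bottle, jar, scoop, soap's own z axis and vertical below 0.35 rad); the robot touches nothing.
It fails at once if the bottle, jar, cup or soap bar was moved by more than 30 mm or tipped (distance of any of bottle, jar, scoop, soap from where it was at the start of the episode above 0.03 m or angle between any of bottle, jar, scoop, soap's own z axis and vertical above 0.35 rad).
It fails at once if the leaf was pinched: the fingers pressed on both of its faces at once (contact force between the fingers and leaf_c1 above 1 N and contact force between the fingers and leaf_c2 above 1 N).
It fails at once if the leaf was flung over (turned faster than 5 rad/s) (velocity of joint leaf above 5 rad/s).
It also fails if it takes over 45 s, if anything falls off the work surface, if the arm or the gripper's body presses on something with over 40 N, if the wrist force passes 120 N, or if a joint passes its speed limit or range.

ROBOT

A 6-joint arm with a two-finger parallel gripper is mounted at the origin on the work surface. World frame = base frame: x ahead of the robot, y to its left, z up, the work surface at z = 0. Lengths are in m, angles in degrees, forces in N, time in s.
With the tool pointing down it reaches from about 0.25 to 0.725 m from the base axis. Payload 9.7 kg.
Tool frame: the origin (TCP) lies midway between the tips of the shut fingers; the grasp point (between the pads) lies 19 mm behind it; z points along the fingers, y is the line along which they close (so a half turn about z gives the same grasp; the last joint's range is limited). The gripper opens to 85 mm and grips with 20 to 120 N. Pads are 22 mm wide; open, the fingers measure 114 mm over their backs; the gripper's body (76 mm by 85 mm) begins 54 mm behind the grasp point. The pads swing forward as they close: fully open they stand 13 mm farther back than shut.
Start: joints at [71.505, 4.979, 10.078, 95.1, 0, 90], TCP at [0.174, 0.522, 0.203] pointing down, gripper open.
Joint ranges: [-179.16, 179.16], [-48.56, 103.87], [-65.8, 70.77], [-126.05, 130.52], [-82.76, 87.17], [-180, 180]. Speed limits (degrees/s): [127.2, 127.2, 147.25, 180, 180, 180].

INTERFACE

Orientations are given as [roll, pitch, yaw] about the fixed x, y, z axes, in that order (R = Rz(yaw) Ry(pitch) Rx(roll)).
In Python, from workcell import bot gives the robot as it stands.
- The arm moves only by the shell command python3 -m crank 'ROWS' [FORCE]. ROWS is JSON, a list of rows, each an object with "gripper": the finger opening in mm, from 0 to 85.4; "travel": the shift along the tool's x, y, z in mm, a list of three; "twist": the turn, a rotation vector about the tool's x, y, z in rad, a list of three. In form: [{"gripper": gripper, "travel": [tx, ty, tz], "twist": [rx, ry, rz]}, ...]. A call has 1 to 12 rows; each row shifts and turns the commanded pose from where the row before left it, along the tool's axes as they then stand; what a row does not reach is not made up. A row lasts 1/8 s, in which the tool goes at most 62.5 mm and 10.7 degrees, less where a joint would pass 70% of its speed; a pose out of reach is approached as far as the arm can. A call is refused whole if a number of a shift passes 62.5 or a number of a turn 0.188, either way. A call with a gripper value outside its range is refused whole. The fingers move at their own pace and stop on an object; FORCE is the grip in N (left out, the last holds). Time passes only in rows, so rows that do not move let the fingers close. It gives the time, the measured TCP pose, the force, the opening and the grip force at its end, in the units of the state.
- bot.get_obs(): the state, without advancing time (a new reading comes with each control period).
- bot.camera(name): name is "scene" or "top" or "wrist"; returns the picture (384x512x3 uint8, red, green, blue); there is no depth.
- bot.calibration(name): a dict with "vfov" (degrees; the focal length in pixels is half the picture's height over the tangent of half this angle, whatever the lens; pixels are square), "cx", "cy" (the principal point, pixels), "k1" (the pictures are not rectified: a ray, as slopes to the right and down, at radius r is drawn at 1 + k1 r^2 times it, then the intrinsics apply), "camera_from_world" (4x4, takes a point from world to camera coordinates). Camera axes: x right, y down, z forward; pixel columns grow to the right and rows downward; lengths in m; the calibration is good to about 2 mm. A picture is of the moment at which its call begins: read the wrist's pose just before it. calibration takes no time and is no camera call; for the wrist camera it gives the pose at the moment of the call.
- bot.job_done(): hands the job in; it is judged then, once.
The state is a dict: "time": time; "q": joint angles; "qd": joint speeds; "joint_efforts": joint torques, N m; "ee_pos": TCP position; "tcp_rot": TCP orientation; "wrist_force": force on the tool from outside, world axes, zero at the start; "torque": the same for the moment, N m; "opening": finger opening in m; "grasp_force": force on a finger pad.
Only numpy, scipy, OpenCV 4.12 (cv2) and the standard library are available. Lean on these libraries where they do the work, as an engineer would, in place of code of your own. Each camera call takes 0.05 s, during which the arm holds its last target. There are 200 camera calls.

## Working session

There is one attempt and no reset: what is moved stays moved. The work goes in short steps, Python scripts to look and compute and a shell command to move; the robot and the scene stay as the last step left them, time stands still between calls to the robot, and variables do not carry over. Pictures are saved under pics/ and viewed, at most 10 in all, crops included, and the job is handed in when it is done.

```bash
mkdir -p pics; ls; python3 - <<'E'
from workcell import bot
import cv2
for n in("scene","top"):
    cv2.imwrite(f"pics/{n}0.png",bot.camera(n)[:,:,::-1])
    print(bot.calibration(n))
print(bot.get_obs())
E
```

```text
pics
{'vfov': 54.9006228459479, 'cx': 253.10206189203822, 'cy': 198.41793939238104, 'k1': 0.00423952193689112, 'camera_from_world': array([[ 0.00201697,  0.99989887, -0.0140776 , -0.08752175],
       [ 0.81336967, -0.00982998, -0.58166412, -0.46677257],
       [-0.58174368, -0.0102771 , -0.81330724,  1.25056912],
       [ 0.        ,  0.        ,  0.        ,  1.        ]])}
{'vfov': 45.35531082106064, 'cx': 258.4239970442571, 'cy': 190.66910824371865, 'k1': -0.11061881609538447, 'camera_from_world': array([[ 0.02720266, -0.99961207, -0.00597775,  0.08503326],
       [-0.99214157, -0.02626781, -0.12233194,  0.60248222],
       [ 0.12212746,  0.00925852, -0.99247124,  1.04086179],
       [ 0.        ,  0.        ,  0.        ,  1.        ]])}
{'time': 0.1, 'q': array([ 7.15071120e+01,  5.00784260e+00,  1.00389629e+01,  9.50991875e+01,
       -1.22991989e-03,  9.00019835e+01]), 'qd': array([-0.00533851, -0.09750761,  0.14565263, -0.09642889,  0.07555997,
        0.01281015]), 'joint_efforts': array([ 1.54617661e-03, -5.21560442e+01,  4.65652514e+01,  1.58829661e-02,
        9.58375949e-05,  6.41176499e-07]), 'ee_pos': array([0.17438413, 0.5213731 , 0.20255472]), 'tcp_rot': array([-1.79931933e+02,  1.23227536e-03,  1.61505130e+02]), 'wrist_force': array([ 0.00800504, -0.73447716, -0.31522511]), 'torque': array([-0.00945037, -0.00409647,  0.02666523]), 'grasp_force': 0.0, 'opening': 0.0853708398040209}
```

View pics/top0.png

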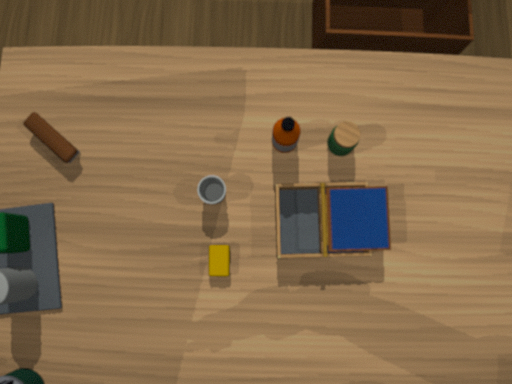

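View pics/scene0.png

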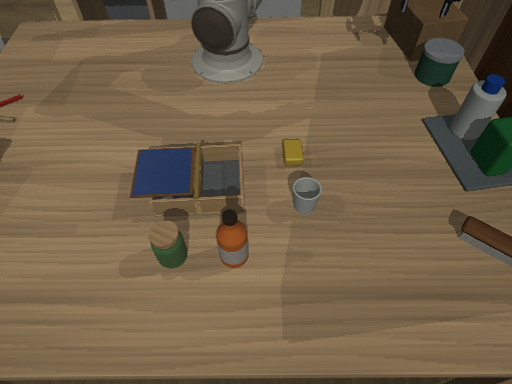

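```bash
python3 - <<'E'
import cv2,numpy as np
a=cv2.imread('pics/top0.png')[170:270,262:402]
b=cv2.imread('pics/scene0.png')[130:230,115:255]
f=lambda i:cv2.convertScaleAbs(cv2.resize(i,None,fx=4,fy=4,interpolation=cv2.INTER_CUBIC),alpha=1.7)[:300] if 0 else cv2.convertScaleAbs(cv2.resize(i,(560,400),interpolation=cv2.INTER_CUBIC),alpha=1.7)
c=np.vstack([f(a),f(b)]);c=cv2.resize(c,(420,600));
cv2.imwrite('pics/ta.png',f(a));cv2.imwrite('pics/sb.png',f(b))
E
```

```text
(no output)
```

View pics/ta.png

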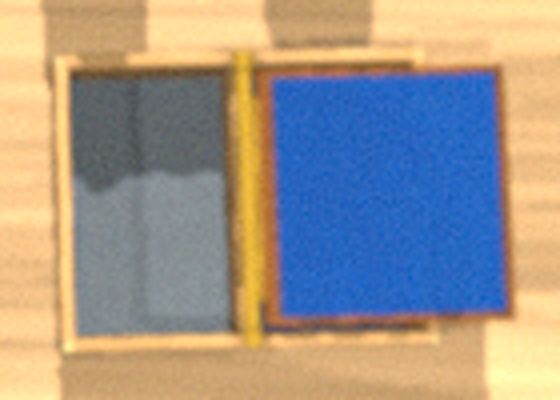

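View pics/sb.png

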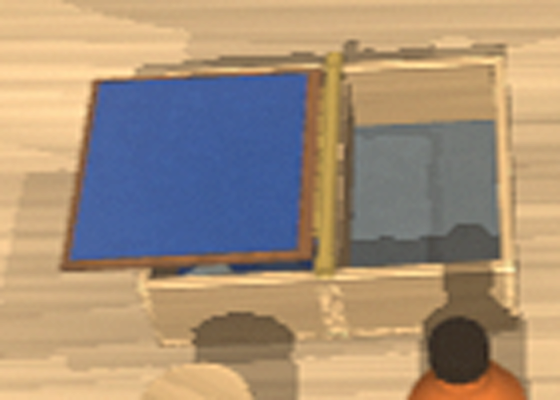

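```bash
cat > h.py <<'E'
from workcell import bot
import numpy as np
from scipy.optimize import least_squares
C={n:bot.calibration(n) for n in("scene","top")}
def proj(n,P):
    c=C[n];p=c["camera_from_world"]@np.append(P,1);s=p[:2]/p[2];s=s*(1+c["k1"]*(s@s))
    return s*192/np.tan(np.radians(c["vfov"]/2))+[c["cx"],c["cy"]]
def unproj(n,uv,z):
    return least_squares(lambda q:proj(n,[q[0],q[1],z])-uv,[.5,0]).x
def cad(x,P): # caddy->world
    c,s=np.cos(x[2]),np.sin(x[2]);return np.array([x[0]+c*P[0]-s*P[1],x[1]+s*P[0]+c*P[1],P[2]])
def leaf(t,lx,r,h=0): # h above blue face dir
    return [lx,-r*np.cos(t)+h*np.sin(t),.066+r*np.sin(t)+h*np.cos(t)]
E
python3 - <<'E'
from h import *
T=lambda u,v:np.array([262+u/4-.4,170+v/4-.4]);S=lambda u,v:np.array([115+u/4-.4,130+v/4-.4])
rim=[("top",T(57,57),(.085,.108,.062)),("top",T(66,349),(-.085,.108,.062)),("top",T(437,343),(-.085,-.108,.062)),("top",T(424,48),(.085,-.108,.062)),
("scene",S(507,54),(-.085,.108,.062)),("scene",S(515,271),(.085,.108,.062))]
lf=[("top",T(502,67),.073),("top",T(514,316),-.073),("scene",S(94,79),-.073),("scene",S(62,269),.073)]
def res(x):
    r=[proj(n,cad(x,P))-uv for n,uv,P in rim]+[proj(n,cad(x,leaf(x[3],l,.15,.001)))-uv for n,uv,l in lf]
    return np.concatenate(r)
s=least_squares(res,[.45,-.1,0,.1],loss='soft_l1');x=s.x
print(x[:2],np.degrees(x[2]),x[3]);print(res(x).reshape(-1,2).round(1))
print('edge',cad(x,leaf(x[3],0,.15)),'spine ends',cad(x,[.085,0,.066]),cad(x,[-.085,0,.066]))
for k,uv,z in[("bottle",(288,124),.165),("jar",(347,134),.1),("cup",(211,188),.07),("soap",(220,260),.028)]:print(k,unproj("top",np.array(uv),z))
E
```

```text
[ 0.53558315 -0.04741453] 2.605863805549312 0.002120279432862195
[[-1.3 -0.8]
 [-1.9  0.8]
 [ 0.4  0.1]
 [ 0.4 -0.3]
 [-0.4 -0. ]
 [-0.3 -0.1]
 [-0.3 -0.5]
 [-0.2  1.1]
 [-0.2  0.2]
 [-0.8  0. ]]
edge [ 0.54240292 -0.19725908  0.06631804] spine ends [ 0.62049526 -0.04354998  0.066     ] [ 0.45067105 -0.05127907  0.066     ]
bottle [0.72752768 0.04147906]
jar [ 0.7261688 -0.0954569]
cup [0.59922059 0.20913351]
soap [0.43589959 0.18640432]
```

```bash
python3 -m crank '[{"gripper":0,"travel":[-55,0,-4],"twist":[0,0,0.1]},{"gripper":0,"travel":[-55,0,-4],"twist":[0,0,0.1]},{"gripper":0,"travel":[-55,0,-4],"twist":[0,0,0.1]},{"gripper":0,"travel":[-55,0,-4],"twist":[0,0,0.1]},{"gripper":0,"travel":[-55,0,-4],"twist":[0,0,0.1]},{"gripper":0,"travel":[-55,0,-4],"twist":[0,0,0.1]},{"gripper":0,"travel":[-55,0,-4],"twist":[0,0,0.1]},{"gripper":0,"travel":[-55,0,-4],"twist":[0,0,0.1]},{"gripper":0,"travel":[-55,0,-4],"twist":[0,0,0.1]}]'
python3 -m crank '[{"gripper":0,"travel":[-55,0,-4],"twist":[0,0,0.1]},{"gripper":0,"travel":[-55,0,-4],"twist":[0,0,0.1]},{"gripper":0,"travel":[-55,0,-4],"twist":[0,0,0.1]},{"gripper":0,"travel":[-55,0,-4],"twist":[0,0,0.1]},{"gripper":0,"travel":[-55,0,-4],"twist":[0,0,0.1]},{"gripper":0,"travel":[-55,0,-4],"twist":[0,0,0.1]},{"gripper":0,"travel":[-55,0,-4],"twist":[0,0,0.1]},{"gripper":0,"travel":[-55,0,-4],"twist":[0,0,0.1]},{"gripper":0,"travel":[0,0,0],"twist":[0,0,0]}]'
cat > go.py <<'E'
# go.py S N tilt_deg caddyx caddyy z [caddyx..]: rows from current pose to a target given in caddy frame
import sys
from h import *
from scipy.spatial.transform import Rotation as R
X=(.5356,-.0474,np.radians(2.6))
def tgt(tilt,x,y,z):
    r=R.from_euler('z',90+2.6,degrees=True)*R.from_euler('x',180,degrees=True)*R.from_euler('y',tilt,degrees=True)
    return cad(X,[x,y,z]),r
o=bot.get_obs();p=o["ee_pos"];r=R.from_euler('xyz',o["tcp_rot"],degrees=True)
d=R.from_euler('z',-2.6,degrees=True).apply(p-[X[0],X[1],0]);print('caddy-frame TCP',d.round(4),'t',o["time"],'F',o["wrist_force"].round(1),'q',o["q"].round(0))
a=sys.argv[1:]
for i in range(0,len(a),5): # N tilt x y z
    N=int(a[i]);P,Rt=tgt(*map(float,a[i+1:i+5]));w=(r.inv()*Rt).as_rotvec()/N;s=(P-p)/N
    print('--leg',i//5,'twist',w.round(3).tolist())
    T=[(1000*r.inv().apply(s)).round(1).tolist()] if np.linalg.norm(w)*N<.01 else [(1000*(r*R.from_rotvec(w*k)).inv().apply(s)).round(0).astype(int).tolist() for k in range(N)]
    print(N,'rows',T);p,r=P,Rt
E
python3 go.py 8 45 0 -.27 .25 6 45 0 -.24 .04
```

```text
time: 1.23
ee_pos: [0.5342, 0.2033, 0.2386]
tcp_rot: [-179.9, 0.0, 109.7]
wrist_force: [-0.1, 1.1, -0.7]
opening: -0.0
grasp_force: 0.0
time: 2.35
ee_pos: [0.5313, -0.2267, 0.271]
tcp_rot: [-180.0, 0.0, 63.8]
wrist_force: [1.4, 0.4, 0.7]
opening: 0.0003
grasp_force: 0.0
caddy-frame TCP [-0.0124 -0.179   0.271 ] t 2.35 F [1.4 0.4 0.7] q [-23.  11.  25. 104.  -0.  93.]
--leg 0 twist [0.025, 0.096, -0.06]
8 rows [[-9, 7, 3], [-10, 6, 2], [-10, 6, 0], [-11, 5, -1], [-11, 4, -2], [-11, 4, -3], [-11, 3, -4], [-10, 2, -5]]
--leg 1 twist [0.0, 0.0, 0.0]
6 rows [[-21.2, -0.0, 28.3]]
```

```bash
python3 -m crank '[{"gripper":0,"travel":[-9,7,3],"twist":[0.025,0.096,-0.06]},{"gripper":0,"travel":[-10,6,2],"twist":[0.025,0.096,-0.06]},{"gripper":0,"travel":[-10,6,0],"twist":[0.025,0.096,-0.06]},{"gripper":0,"travel":[-11,5,-1],"twist":[0.025,0.096,-0.06]},{"gripper":0,"travel":[-11,4,-2],"twist":[0.025,0.096,-0.06]},{"gripper":0,"travel":[-11,4,-3],"twist":[0.025,0.096,-0.06]},{"gripper":0,"travel":[-11,3,-4],"twist":[0.025,0.096,-0.06]},{"gripper":0,"travel":[-10,2,-5],"twist":[0.025,0.096,-0.06]},{"gripper":0,"travel":[0,0,0],"twist":[0,0,0]}]'
python3 go.py 8 45 0 -.25 .05 6 45 0 -.13 .035
```

```text
time: 3.48
ee_pos: [0.5323, -0.2854, 0.2112]
tcp_rot: [178.1, -43.1, 92.9]
wrist_force: [0.3, -0.3, 0.0]
opening: -0.0
grasp_force: 0.0
caddy-frame TCP [-0.0141 -0.2376  0.2112] t 3.475 F [ 0.3 -0.3  0. ] q [-43.  45.  53. 130.  30.  36.]
--leg 0 twist [0.004, 0.004, 0.0]
8 rows [[-15, 1, 14], [-15, 1, 14], [-15, 1, 14], [-15, 1, 14], [-15, 2, 13], [-15, 2, 13], [-15, 2, 13], [-15, 2, 13]]
--leg 1 twist [0.0, 0.0, 0.0]
6 rows [[12.4, -0.0, 15.9]]
```

```bash
sed -i "s/'z',90+2.6/'z',YAW/; s/^X=/YAW=57;X=/" go.py; python3 go.py 8 50 -.01 -.26 .20 8 50 -.01 -.22 .022 4 50 -.01 -.135 .022
```

```text
caddy-frame TCP [-0.0141 -0.2376  0.2112] t 3.475 F [ 0.3 -0.3  0. ] q [-43.  45.  53. 130.  30.  36.]
--leg 0 twist [-0.053, 0.014, 0.054]
8 rows [[-3, 1, -1], [-3, 1, -1], [-3, 1, -1], [-3, 1, -1], [-3, 1, -1], [-3, 2, -1], [-3, 2, -1], [-2, 2, -1]]
--leg 1 twist [0.0, 0.0, 0.0]
8 rows [[-14.4, -2.9, 17.4]]
--leg 2 twist [0.0, 0.0, 0.0]
4 rows [[11.1, -12.4, 13.2]]
```

```bash
python3 -m crank '[{"gripper":0,"travel":[-3,1,-1],"twist":[-0.053,0.014,0.054]},{"gripper":0,"travel":[-3,1,-1],"twist":[-0.053,0.014,0.054]},{"gripper":0,"travel":[-3,1,-1],"twist":[-0.053,0.014,0.054]},{"gripper":0,"travel":[-3,1,-1],"twist":[-0.053,0.014,0.054]},{"gripper":0,"travel":[-3,1,-1],"twist":[-0.053,0.014,0.054]},{"gripper":0,"travel":[-3,2,-1],"twist":[-0.053,0.014,0.054]},{"gripper":0,"travel":[-3,2,-1],"twist":[-0.053,0.014,0.054]},{"gripper":0,"travel":[-2,2,-1],"twist":[-0.053,0.014,0.054]},{"gripper":0,"travel":[0,0,0],"twist":[0,0,0]}]'
python3 go.py 8 50 -.01 -.22 .022 4 50 -.01 -.135 .022
```

```text
time: 4.6
ee_pos: [0.5385, -0.3091, 0.2062]
tcp_rot: [179.1, -50.0, 57.6]
wrist_force: [0.4, -0.2, 0.3]
opening: 0.0002
grasp_force: 0.0
caddy-frame TCP [-0.0089 -0.2616  0.2062] t 4.6 F [ 0.4 -0.2  0.3] q [-51.  25.  22. 107.  47.  63.]
--leg 0 twist [0.001, -0.0, 0.001]
8 rows [[-15, -3, 18], [-15, -3, 18], [-15, -3, 18], [-15, -3, 18], [-15, -3, 18], [-15, -3, 18], [-15, -3, 18], [-15, -3, 18]]
--leg 1 twist [0.0, 0.0, 0.0]
4 rows [[11.1, -12.4, 13.2]]
```

Good posture. Descend.

```bash
python3 -m crank '[{"gripper":0,"travel":[-15,-3,18],"twist":[0,0,0]},{"gripper":0,"travel":[-15,-3,18],"twist":[0,0,0]},{"gripper":0,"travel":[-15,-3,18],"twist":[0,0,0]},{"gripper":0,"travel":[-15,-3,18],"twist":[0,0,0]},{"gripper":0,"travel":[-15,-3,18],"twist":[0,0,0]},{"gripper":0,"travel":[-15,-3,18],"twist":[0,0,0]},{"gripper":0,"travel":[-15,-3,18],"twist":[0,0,0]},{"gripper":0,"travel":[-15,-3,18],"twist":[0,0,0]},{"gripper":0,"travel":[0,0,0],"twist":[0,0,0]}]'
python3 go.py  4 50 -.01 -.135 .022
python3 - <<'E'
from workcell import bot
import cv2
a=cv2.resize(bot.camera("scene")[100:300,80:330,::-1],(750,600),interpolation=cv2.INTER_CUBIC);cv2.imwrite("pics/s1.png",cv2.convertScaleAbs(a,alpha=1.5))
E
```

```text
time: 5.72
ee_pos: [0.538, -0.2681, 0.0188]
tcp_rot: [179.5, -50.1, 57.4]
wrist_force: [-0.2, 0.2, 0.4]
opening: -0.0001
grasp_force: 0.0
caddy-frame TCP [-0.0076 -0.2206  0.0188] t 5.725 F [-0.2  0.2  0.4] q [-49.  25.   1.  83.  48.  66.]
--leg 0 twist [0.001, -0.001, 0.001]
4 rows [[11.6, -12.9, 12.5]]
```

View pics/s1.png

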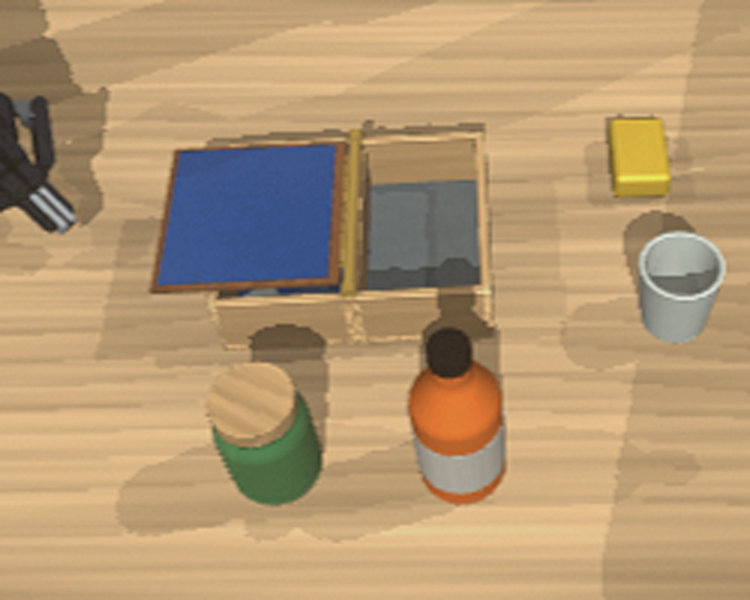

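The fingertip (crop px 65,222) is low, about 90 px short of the leaf's free edge (165,220), with nothing in between. Now I slide it under.

```bash
python3 -m crank '[{"gripper":0,"travel":[11.6,-12.9,12.5],"twist":[0,0,0]},{"gripper":0,"travel":[11.6,-12.9,12.5],"twist":[0,0,0]},{"gripper":0,"travel":[11.6,-12.9,12.5],"twist":[0,0,0]},{"gripper":0,"travel":[11.6,-12.9,12.5],"twist":[0,0,0]},{"gripper":0,"travel":[0,0,0],"twist":[0,0,0]}]'
python3 - <<'E'
import numpy as np
for h in(.02,):
  for t in range(0,181,15):
    a=np.radians(t);r=.132
    print(t,(-r*np.cos(a)-h*np.sin(a)).round(3),(.066+r*np.sin(a)-h*np.cos(a)).round(3))
E
python3 go.py  4 50 -.01 -.135 .06 6 50 -.01 -.113 .12 5 50 -.01 -.065 .17 4 50 -.01 0 .19
```

```text
time: 6.4
ee_pos: [0.5325, -0.1835, 0.0245]
tcp_rot: [179.1, -50.1, 57.7]
wrist_force: [-1.4, -0.7, -0.3]
opening: 0.0001
grasp_force: 0.0
0 -0.132 0.046
15 -0.133 0.081
30 -0.124 0.115
45 -0.107 0.145
60 -0.083 0.17
75 -0.053 0.188
90 -0.02 0.198
105 0.015 0.199
120 0.049 0.19
135 0.079 0.173
150 0.104 0.149
165 0.122 0.119
180 0.132 0.086
caddy-frame TCP [-0.0093 -0.1358  0.0245] t 6.4 F [-1.4 -0.7 -0.3] q [-44.  14. -12.  75.  49.  73.]
--leg 0 twist [0.002, -0.0, 0.002]
4 rows [[7, 0, -6], [7, 0, -6], [7, 0, -6], [7, 0, -6]]
--leg 1 twist [0.0, 0.0, 0.0]
6 rows [[9.6, -2.1, -4.1]]
--leg 2 twist [0.0, 0.0, 0.0]
5 rows [[12.7, -5.6, -0.4]]
--leg 3 twist [0.0, 0.0, 0.0]
4 rows [[12.3, -9.5, 6.9]]
```

```bash
python3 -m crank '[{"gripper":0,"travel":[7,0,-6],"twist":[0,0,0]},{"gripper":0,"travel":[7,0,-6],"twist":[0,0,0]},{"gripper":0,"travel":[7,0,-6],"twist":[0,0,0]},{"gripper":0,"travel":[7,0,-6],"twist":[0,0,0]}]'
python3 -m crank '[{"gripper":0,"travel":[9.6,-2,-4],"twist":[0,0,0]},{"gripper":0,"travel":[9.6,-2,-4],"twist":[0,0,0]},{"gripper":0,"travel":[9.6,-2,-4],"twist":[0,0,0]},{"gripper":0,"travel":[9.6,-2,-4],"twist":[0,0,0]},{"gripper":0,"travel":[9.6,-2,-4],"twist":[0,0,0]},{"gripper":0,"travel":[9.6,-2,-4],"twist":[0,0,0]}]'
python3 go.py 5 50 -.01 -.065 .17 4 50 -.01 0 .19
python3 - <<'E'
from workcell import bot
import cv2
a=cv2.resize(bot.camera("scene")[100:300,80:330,::-1],(750,600),interpolation=cv2.INTER_CUBIC);cv2.imwrite("pics/s2.png",cv2.convertScaleAbs(a,alpha=1.5))
E
```

```text
time: 6.9
ee_pos: [0.5314, -0.1846, 0.0601]
tcp_rot: [179.3, -50.1, 57.4]
wrist_force: [-0.0, 0.1, -2.1]
opening: -0.0
grasp_force: 0.6
time: 7.65
ee_pos: [0.5309, -0.1613, 0.1194]
tcp_rot: [179.3, -50.2, 57.4]
wrist_force: [-0.0, -1.3, -2.0]
opening: 0.0004
grasp_force: 0.6
caddy-frame TCP [-0.0098 -0.1136  0.1194] t 7.65 F [-0.  -1.3 -2. ] q [-42.   8.  -9.  84.  49.  76.]
--leg 0 twist [0.001, -0.001, 0.001]
5 rows [[12.8, -5.6, -0.5]]
--leg 1 twist [0.0, 0.0, 0.0]
4 rows [[12.3, -9.5, 6.9]]
```

View pics/s2.png

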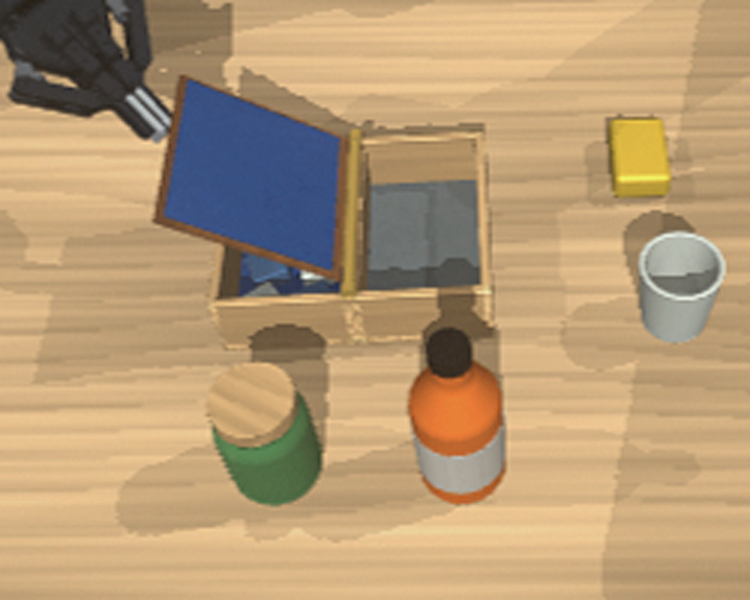

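The leaf is up about 35–40°, with the fingertip at crop px (160,130) under its free edge, and the bystanders are untouched. I'll keep following the arc.

```bash
python3 -m crank '[{"gripper":0,"travel":[12.5,-5.6,0],"twist":[0,0,0]},{"gripper":0,"travel":[12.5,-5.6,0],"twist":[0,0,0]},{"gripper":0,"travel":[12.5,-5.6,0],"twist":[0,0,0]},{"gripper":0,"travel":[12.5,-5.6,0],"twist":[0,0,0]},{"gripper":0,"travel":[12.5,-5.6,0],"twist":[0,0,0]}]'
python3 -m crank '[{"gripper":0,"travel":[12.3,-9.5,6.9],"twist":[0,0,0]},{"gripper":0,"travel":[12.3,-9.5,6.9],"twist":[0,0,0]},{"gripper":0,"travel":[12.3,-9.5,6.9],"twist":[0,0,0]},{"gripper":0,"travel":[12.3,-9.5,6.9],"twist":[0,0,0]}]'
python3 go.py 4 50 -.01 .055 .175 4 50 -.01 0.1 .13
python3 - <<'E'
from workcell import bot
import cv2
a=cv2.resize(bot.camera("scene")[80:280,80:330,::-1],(750,600),interpolation=cv2.INTER_CUBIC);cv2.imwrite("pics/s3.png",cv2.convertScaleAbs(a,alpha=1.5))
E
```

```text
time: 8.32
ee_pos: [0.529, -0.1119, 0.1672]
tcp_rot: [179.3, -50.1, 57.4]
wrist_force: [0.7, -1.2, -2.3]
opening: -0.0001
grasp_force: 0.6
time: 8.82
ee_pos: [0.5258, -0.0468, 0.187]
tcp_rot: [179.3, -50.2, 57.4]
wrist_force: [0.9, -1.1, 0.5]
opening: -0.0002
grasp_force: 0.4
caddy-frame TCP [-0.0098  0.001   0.187 ] t 8.825 F [ 0.9 -1.1  0.5] q [-32.  -8. -17.  80.  50.  91.]
--leg 0 twist [0.002, -0.001, 0.001]
4 rows [[4.7, -7.9, 10.3]]
--leg 1 twist [0.0, 0.0, 0.0]
4 rows [[-2.7, -6.5, 14.2]]
```

View pics/s3.png

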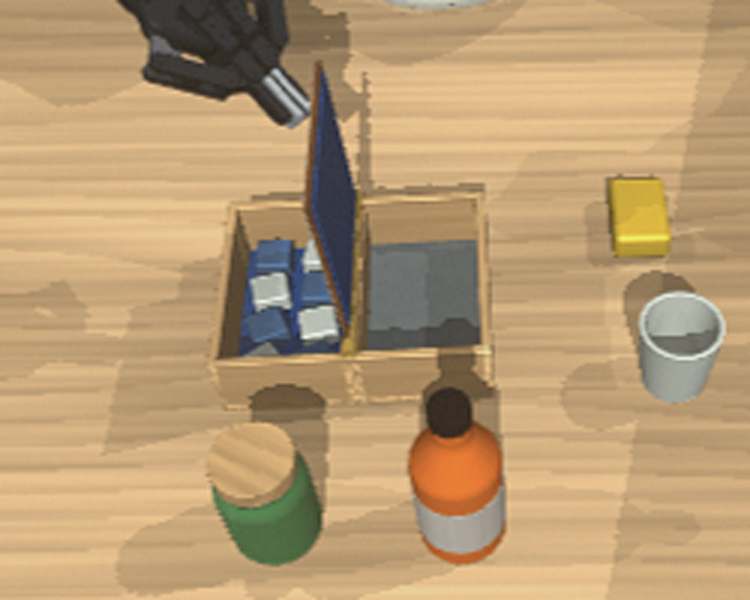

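The leaf stands about upright, with the fingertip at crop px (295,115) on its white side. I'll push it over and steepen the tool gradually.

```bash
python3 go.py 4 40 -.01 .055 .175 4 30 -.01 0.1 .13 4 25 -.01 .118 .09
```

```text
caddy-frame TCP [-0.0098  0.0022  0.188 ] t 8.875 F [ 1.5 -0.7  1.4] q [-32.  -8. -17.  80.  50.  92.]
--leg 0 twist [0.002, -0.045, 0.001]
4 rows [[4, -8, 10], [5, -8, 10], [5, -8, 10], [6, -8, 10]]
--leg 1 twist [0.0, -0.044, -0.0]
4 rows [[0, -7, 14], [0, -7, 14], [1, -7, 14], [2, -7, 14]]
--leg 2 twist [0.0, -0.022, -0.0]
4 rows [[-2, -3, 10], [-2, -3, 11], [-1, -3, 11], [-1, -3, 11]]
```

```bash
python3 -m crank '[{"gripper":0,"travel":[4,-8,10],"twist":[0,-0.045,0]},{"gripper":0,"travel":[5,-8,10],"twist":[0,-0.045,0]},{"gripper":0,"travel":[5,-8,10],"twist":[0,-0.045,0]},{"gripper":0,"travel":[6,-8,10],"twist":[0,-0.045,0]}]'
python3 -m crank '[{"gripper":0,"travel":[0,-7,14],"twist":[0,-0.045,0]},{"gripper":0,"travel":[0,-7,14],"twist":[0,-0.045,0]},{"gripper":0,"travel":[1,-7,14],"twist":[0,-0.045,0]},{"gripper":0,"travel":[2,-7,14],"twist":[0,-0.045,0]}]'
python3 go.py 4 25 -.01 .118 .09
python3 - <<'E'
from workcell import bot
import cv2
a=cv2.resize(bot.camera("scene")[80:280,80:330,::-1],(750,600),interpolation=cv2.INTER_CUBIC);cv2.imwrite("pics/s4.png",cv2.convertScaleAbs(a,alpha=1.5))
E
```

```text
time: 9.38
ee_pos: [0.5224, 0.0059, 0.1731]
tcp_rot: [179.4, -39.8, 57.3]
wrist_force: [-0.5, -0.1, -0.3]
opening: 0.0003
grasp_force: 0.4
time: 9.88
ee_pos: [0.5185, 0.0506, 0.1291]
tcp_rot: [179.5, -29.5, 57.2]
wrist_force: [0.5, -0.8, 0.4]
opening: 0.0001
grasp_force: 0.3
caddy-frame TCP [-0.0127  0.0987  0.1291] t 9.875 F [ 0.5 -0.8  0.4] q [-10. -15. -22.  71.  27. 116.]
--leg 0 twist [0.002, -0.019, 0.001]
4 rows [[-1, -2, 11], [-1, -2, 11], [-1, -2, 11], [0, -2, 11]]
```

View pics/s4.png

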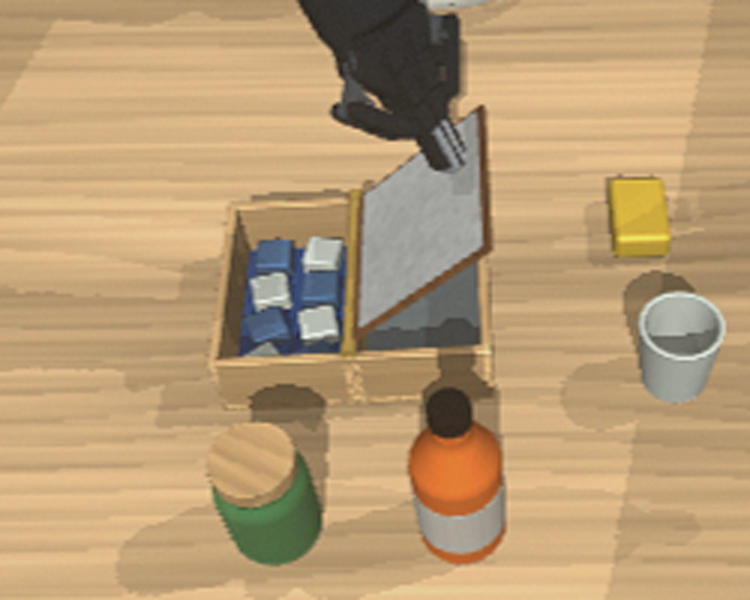

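The leaf is past upright at about 140–150°, with the tip on the white face near px (450,165). Next I press it down.

```bash
python3 -m crank '[{"gripper":0,"travel":[-1,-2,11],"twist":[0,-0.02,0]},{"gripper":0,"travel":[-1,-2,11],"twist":[0,-0.02,0]},{"gripper":0,"travel":[-1,-2,11],"twist":[0,-0.02,0]},{"gripper":0,"travel":[0,-2,11],"twist":[0,-0.02,0]}]'
python3 go.py 4 25 -.01 .118 .07
```

```text
time: 10.42
ee_pos: [0.522, 0.0694, 0.0878]
tcp_rot: [179.5, -24.9, 57.1]
wrist_force: [0.2, -1.2, 0.6]
opening: -0.0003
grasp_force: 0.2
caddy-frame TCP [-0.0083  0.1173  0.0878] t 10.425 F [ 0.2 -1.2  0.6] q [ -5. -14. -24.  67.  22. 120.]
--leg 0 twist [0.002, 0.001, 0.0]
4 rows [[-2.0, -0.5, 4.0]]
```

```bash
D='x'; python3 -m crank '[{"gripper":0,"travel":[-1.3,0,2.7],"twist":[0,0,0]},{"gripper":0,"travel":[-1.3,0,2.7],"twist":[0,0,0]},{"gripper":0,"travel":[-0.8,0,1.8],"twist":[0,0,0]},{"gripper":0,"travel":[0,0,0],"twist":[0,0,0]}]'
python3 -m crank '[{"gripper":0,"travel":[-0.8,0,1.8],"twist":[0,0,0]},{"gripper":0,"travel":[0,0,0],"twist":[0,0,0]}]'
```

```text
time: 10.92
ee_pos: [0.522, 0.069, 0.0807]
tcp_rot: [179.5, -24.9, 57.1]
wrist_force: [-0.3, 0.7, -0.0]
opening: -0.0001
grasp_force: 0.0
time: 11.18
ee_pos: [0.5221, 0.0692, 0.0787]
tcp_rot: [179.5, -24.9, 57.1]
wrist_force: [0.1, 0.5, 0.4]
opening: -0.0002
grasp_force: 0.1
```

```bash
python3 -m crank '[{"gripper":0,"travel":[-0.8,0,1.8],"twist":[0,0,0]},{"gripper":0,"travel":[0,0,0],"twist":[0,0,0]}]'
python3 -m crank '[{"gripper":0,"travel":[-0.8,0,1.8],"twist":[0,0,0]},{"gripper":0,"travel":[0,0,0],"twist":[0,0,0]}]'
python3 -m crank '[{"gripper":0,"travel":[-0.4,0,0.9],"twist":[0,0,0]},{"gripper":0,"travel":[0,0,0],"twist":[0,0,0]}]'
```

```text
time: 11.42
ee_pos: [0.522, 0.0693, 0.0766]
tcp_rot: [179.5, -24.9, 57.1]
wrist_force: [-0.3, -0.7, -0.3]
opening: -0.0002
grasp_force: 0.1
time: 11.68
ee_pos: [0.5221, 0.0693, 0.0746]
tcp_rot: [179.5, -24.9, 57.1]
wrist_force: [0.9, 0.8, 0.5]
opening: 0.0
grasp_force: 0.1
time: 11.92
ee_pos: [0.5221, 0.0693, 0.0738]
tcp_rot: [179.5, -24.9, 57.1]
wrist_force: [1.2, -0.4, 0.6]
opening: 0.0002
grasp_force: 0.1
```

```bash
python3 -m crank '[{"gripper":0,"travel":[-0.4,0,0.9],"twist":[0,0,0]},{"gripper":0,"travel":[0,0,0],"twist":[0,0,0]}]'
python3 -m crank '[{"gripper":0,"travel":[-0.4,0,0.9],"twist":[0,0,0]},{"gripper":0,"travel":[0,0,0],"twist":[0,0,0]}]'
python3 -m crank '[{"gripper":0,"travel":[-0.4,0,0.9],"twist":[0,0,0]},{"gripper":0,"travel":[0,0,0],"twist":[0,0,0]}]'
python3 - <<'E'
from workcell import bot
import cv2
a=cv2.resize(bot.camera("scene")[80:280,80:330,::-1],(750,600),interpolation=cv2.INTER_CUBIC);cv2.imwrite("pics/s5.png",cv2.convertScaleAbs(a,alpha=1.5))
E
```

```text
time: 12.18
ee_pos: [0.5221, 0.0693, 0.0728]
tcp_rot: [179.5, -24.9, 57.1]
wrist_force: [-0.2, 0.3, 0.6]
opening: -0.0001
grasp_force: 0.1
time: 12.42
ee_pos: [0.5221, 0.0693, 0.0718]
tcp_rot: [179.5, -24.9, 57.1]
wrist_force: [0.6, 0.4, -0.5]
opening: -0.0
grasp_force: 0.1
time: 12.68
ee_pos: [0.5222, 0.0693, 0.0708]
tcp_rot: [179.5, -24.9, 57.1]
wrist_force: [-1.0, 0.5, 0.3]
opening: 0.0
grasp_force: 0.1
```

View pics/s5.png

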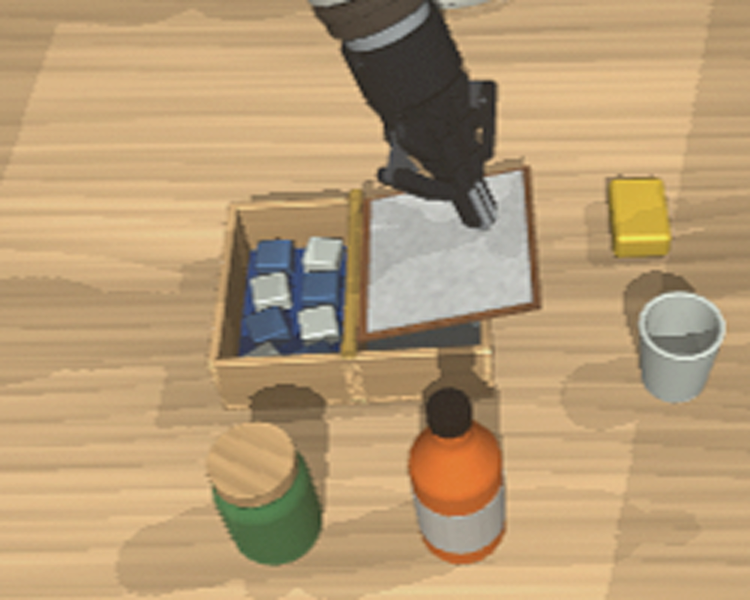

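```bash
cat > ang.py <<'E'
from h import *
X=(.5356,-.0474,np.radians(2.6))
def ang(lst):
    f=lambda t:np.concatenate([proj("scene",cad(X,leaf(t[0],l,.15)))-(80+np.array([u,v])/3-.33) for u,v,l in lst])
    s=least_squares(f,[2.9]);return s.x,f(s.x).round(1)
E
python3 - <<'E'
from ang import *
print(ang([(530,166,-.073),(541,308,.073)]))
for t in(2.8,2.9,3.0,3.14):print(t,[(proj("scene",cad(X,leaf(t,l,.15)))-80+.33)*3 for l in(-.073,.073)])
print((proj("scene",bot.get_obs()["ee_pos"])-80)*3)
E
```

```text
(array([2.91982587]), array([-0.2,  0.3, -0.4, -0.1]))
2.8 [array([523.07498597, 151.60355387]), array([532.89790117, 293.40759874])]
2.9 [array([528.58383386, 164.30318795]), array([538.83759925, 305.38258398])]
3.0 [array([532.18830688, 177.06395807]), array([542.66242884, 317.40052006])]
3.14 [array([534.10795745, 194.77501082]), array([544.56369851, 334.05585504])]
[496.70055531 250.50718816]
```

```bash
python3 - <<'E'
from ang import *
import cv2
print('s1',(proj("scene",[.538,-.2681,.0188])-[80,100])*3,'s2',(proj("scene",[.5309,-.1613,.1194])-[80,100])*3,'s3',(proj("scene",[.5258,-.0468,.187])-80)*3,'s4',(proj("scene",[.5185,.0506,.1291])-80)*3)
o=bot.get_obs();print(o["ee_pos"],o["wrist_force"],o["joint_efforts"].round(1))
w=bot.camera("wrist")[:,:,::-1];cv2.imwrite("pics/w.png",cv2.convertScaleAbs(w,alpha=1.4))
E
```

```text
s1 [ 93.78264881 250.30005476] s2 [192.36669419 160.47537708] s3 [329.26379895 149.09366829] s4 [469.73961759 196.64675913]
[0.52214348 0.06935845 0.07078614] [ 0.7756985  -0.21780397 -0.24399913] [ -0.  -34.3  48.8  -2.3   1.1  -0. ]
```

View pics/w.png

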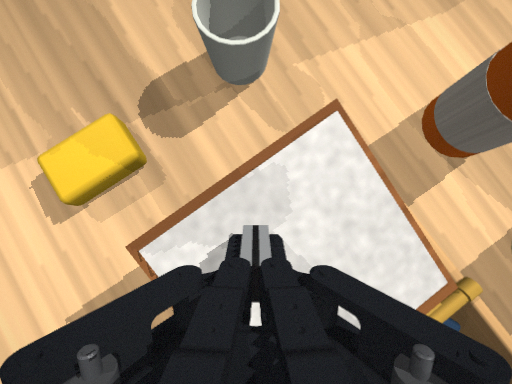

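The leaf is still about 0.22 rad ajar (corners at crop px 530,166 and 541,308). The real fingertips sit about 20 mm behind the TCP, as in every earlier picture, so I'll keep pressing.

```bash
python3 -m crank '[{"gripper":0,"travel":[-1.3,0,2.7],"twist":[0,0,0]},{"gripper":0,"travel":[-1.3,0,2.7],"twist":[0,0,0]},{"gripper":0,"travel":[-1.3,0,2.7],"twist":[0,0,0]},{"gripper":0,"travel":[0,0,0],"twist":[0,0,0]}]'
python3 -m crank '[{"gripper":0,"travel":[-1.3,0,2.7],"twist":[0,0,0]},{"gripper":0,"travel":[-1.3,0,2.7],"twist":[0,0,0]},{"gripper":0,"travel":[0,0,0],"twist":[0,0,0]}]'
python3 -m crank '[{"gripper":0,"travel":[-0.8,0,1.8],"twist":[0,0,0]},{"gripper":0,"travel":[0,0,0],"twist":[0,0,0]}]'
```

```text
time: 13.28
ee_pos: [0.522, 0.0692, 0.0615]
tcp_rot: [179.5, -24.9, 57.1]
wrist_force: [-0.2, 0.9, 0.0]
opening: 0.0001
grasp_force: 0.0
time: 13.65
ee_pos: [0.522, 0.0691, 0.0555]
tcp_rot: [179.5, -24.9, 57.1]
wrist_force: [-0.1, -0.3, 0.4]
opening: -0.0
grasp_force: 0.0
time: 13.9
ee_pos: [0.5221, 0.0691, 0.0538]
tcp_rot: [179.5, -24.9, 57.1]
wrist_force: [0.9, 0.3, 1.1]
opening: 0.0
grasp_force: 0.0
```

```bash
cat > meas.py <<'E'
from ang import *
import cv2,sys
def corner(img): # raw bgr full
    hsv=cv2.cvtColor(img,cv2.COLOR_BGR2HSV);m=((hsv[...,1]<45)&(hsv[...,2]>95)).astype(np.uint8)
    m[:130]=0;m[192:]=0;m[:,:200]=0;m[:,268:]=0
    n,l,st,c=cv2.connectedComponentsWithStats(m);k=1+st[1:,4].argmax();ys,xs=np.nonzero(l==k)
    pts=np.c_[xs,ys];i=(xs+ys).argmax();j=(xs-ys).argmax();return st[k],pts[i],pts[j]
img=bot.camera("scene")[:,:,::-1].copy();cv2.imwrite("pics/m.png",img)
ref=cv2.resize(cv2.convertScaleAbs(cv2.imread("pics/s5.png"),alpha=1/1.5),(250,200),interpolation=cv2.INTER_AREA)
full=np.zeros_like(img);full[80:280,80:330]=ref
print('ref2.92',corner(full));print('now',corner(img))
for t in(2.92,3.0,3.06,3.1,3.14):print(t,[proj("scene",cad(X,leaf(t,l,.144,-.004))).round(1) for l in(.067,-.067)])
E
python3 meas.py
```

```text
ref2.92 (array([ 202,  137,   55,   54, 2069], dtype=int32), array([256, 180]), array([253, 137]))
now (array([ 203,  143,   56,   48, 2078], dtype=int32), array([258, 186]), array([255, 143]))
2.92 [array([256.4, 179.6]), array([253.5, 136.4])]
3.0 [array([257.5, 182.6]), array([254.5, 139.7])]
3.06 [array([258.1, 184.9]), array([255.1, 142.1])]
3.1 [array([258.3, 186.5]), array([255.3, 143.7])]
3.14 [array([258.4, 188. ]), array([255.4, 145.3])]
```

```bash
python3 -m crank '[{"gripper":0,"travel":[-1.3,0,2.7],"twist":[0,0,0]},{"gripper":0,"travel":[0,0,0],"twist":[0,0,0]}]'
python3 -m crank '[{"gripper":0,"travel":[-0.8,0,1.8],"twist":[0,0,0]},{"gripper":0,"travel":[0,0,0],"twist":[0,0,0]}]'
python3 -m crank '[{"gripper":0,"travel":[-0.4,0,0.9],"twist":[0,0,0]},{"gripper":0,"travel":[0,0,0],"twist":[0,0,0]}]'; python3 meas.py|sed -n 2p
```

```text
time: 14.2
ee_pos: [0.5221, 0.0691, 0.0507]
tcp_rot: [179.5, -24.9, 57.1]
wrist_force: [-0.3, 0.3, 0.8]
opening: 0.0001
grasp_force: 0.0
time: 14.45
ee_pos: [0.5221, 0.0691, 0.0488]
tcp_rot: [179.5, -24.9, 57.1]
wrist_force: [0.9, 0.6, 0.3]
opening: -0.0001
grasp_force: 0.0
time: 14.7
ee_pos: [0.5223, 0.0691, 0.048]
tcp_rot: [179.5, -24.9, 57.1]
wrist_force: [-0.2, 0.6, 1.3]
opening: 0.0001
grasp_force: 0.1
now (array([ 203,  145,   56,   47, 2043], dtype=int32), array([258, 188]), array([255, 145]))
```

```bash
python3 -m crank '[{"gripper":0,"travel":[-0.8,0,1.8],"twist":[0,0,0]},{"gripper":0,"travel":[0,0,0],"twist":[0,0,0]}]'
python3 -m crank '[{"gripper":0,"travel":[-0.4,0,0.9],"twist":[0,0,0]},{"gripper":0,"travel":[0,0,0],"twist":[0,0,0]}]'; python3 meas.py|sed -n 2p
```

```text
time: 15.0
ee_pos: [0.5226, 0.0692, 0.0474]
tcp_rot: [179.5, -25.0, 57.1]
wrist_force: [-6.7, -1.8, 11.5]
opening: -0.0
grasp_force: 5.6
time: 15.25
ee_pos: [0.5228, 0.0692, 0.0472]
tcp_rot: [179.4, -25.0, 57.1]
wrist_force: [-10.0, -2.7, 17.1]
opening: -0.0001
grasp_force: 8.7
now (array([ 203,  145,   56,   47, 2031], dtype=int32), array([258, 188]), array([255, 145]))
```

The stop is firmly reached (17 N). I'll retreat upward, check the leaf and the bystanders, and hand in.

```bash
python3 -m crank '[{"gripper":0,"travel":[4,0,-9],"twist":[0,0,0]},{"gripper":0,"travel":[8,0,-18],"twist":[0,0,0]},{"gripper":0,"travel":[12,0,-27],"twist":[0,0,0]},{"gripper":0,"travel":[12,0,-27],"twist":[0,0,0]},{"gripper":0,"travel":[0,0,0],"twist":[0,0,0]},{"gripper":0,"travel":[0,0,0],"twist":[0,0,0]}]'; python3 meas.py|sed -n 2p
python3 - <<'E'
import cv2,numpy as np
a=cv2.imread('pics/scene0.png');b=cv2.imread('pics/m.png')
d=cv2.absdiff(a,b).max(2)
for n,(x,y,w,h) in dict(bottle=(215,208,35,60),jar=(150,220,38,47),cup=(291,177,31,37),soap=(281,137,23,30)).items():
    p,q=a[y:y+h,x:x+w],b[y:y+h,x:x+w];s,_=cv2.phaseCorrelate(np.float32(cv2.cvtColor(p,6)),np.float32(cv2.cvtColor(q,6)));print(n,np.round(s,2))
E
```

```text
time: 16.05
ee_pos: [0.5207, 0.0682, 0.133]
tcp_rot: [179.5, -24.9, 57.1]
wrist_force: [-0.8, -0.0, 0.0]
opening: -0.0002
grasp_force: 0.0
now (array([ 203,  145,   56,   47, 2357], dtype=int32), array([258, 188]), array([255, 145]))
bottle [-0.01 -0.  ]
jar [-0.01 -0.01]
cup [-0.02 -0.02]
soap [-0.01 -0.04]
```

```bash
python3 -c "
from workcell import bot
print(bot.job_done())"
```

```text
the job is handed in; nothing more can be done
None
```

The job is handed in: the leaf was turned over its spine and pressed to the stop (about 3.14 rad by camera), the bottle, jar, cup and soap bar have not moved, and the arm is clear at about 16 s of the 45 s limit.

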